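# Set the eccentric roller of a pastry-strip guide to the wide gauge

### The arm

A 7-joint arm with a two-finger parallel gripper is mounted at the origin on a cart in front of the work surface, level with it; the furniture and walls round the work are solid. World frame = base frame: x ahead of the robot, y to its left, z up, the work surface at z = 0. Lengths are in m, angles in rad, forces in N, time in s.
With the tool pointing down it reaches from about 0.425 to 0.825 m from the base axis. Payload 3.6 kg.
Tool frame: the origin (TCP) lies on the centre line of the jaws, within the pads' length; the fingertips stand 19 mm ahead of it and the grasp point (between the pads) is the TCP; y points along the fingers, z is the direction in which the jaws open and shut, and the axes are right-handed (so a half turn about y gives the same grasp; the last joint's range is limited). The gripper opens to 93 mm and grips with 3 to 60 N. Pads are 15 mm wide; open, the fingers measure 128 mm over their backs; the gripper's body (75 mm by 188 mm) begins 65 mm behind the grasp point.
Start: joints at [-1.212, 0.615, -0.013, 1.423, 0.008, 1.103, -0.04], TCP at [0.245, 0.602, 0.238] pointing down, gripper open.
Joint ranges: [-3.12, 3.12], [-0.3, 2.06], [-1.34, 1.32], [0.26, 2.42], [-1.36, 4.5], [0.01, 1.98], [-2.84, 2.84]. Speed limits (rad/s): [2.79, 2.79, 3.14, 3.14, 3.14, 3.14, 3.14].

### API

Orientations are given as a 3x3 rotation matrix whose columns are the frame's x, y, z axes.
In Python, from cell import * gives the robot as it stands.
- The arm moves only by the tool send_rows, never from a script. Its argument "increments" is a list that holds one entry, the list of rows, each a list of 7 numbers: the turn, a rotation vector about the world's x, y, z normalised to -1 to 1, where 1 is 2 pi rad, then the shift along the world's x, y, z normalised to -1 to 1, where 1 is 0.12 m, then the closure, from -1 (fully open) to 1 (shut). A call has 1 to 12 rows; each row is the pose to reach, as a shift and turn from the pose commanded when the call began, turning the shorter way round; what a row does not reach only later rows make up. A row lasts 1/8 s, in which the tool goes at most 62.5 mm and 10.7 degrees, less where a joint would pass 70% of its speed; a pose out of reach is approached as far as the arm can. A call with a number of a shift or a turn outside -1 to 1 is refused whole. A call with a gripper value outside its range is refused whole. The fingers move at their own pace and stop on an object; the grip force is fixed at half the most. Time passes only in rows, so rows that repeat a pose let the fingers close. It gives the time, the measured TCP pose, the force and the opening at its end, in the units of the state.
- state(): the state, without advancing time (a new reading comes with each control period).
- grab_frame(name): name is "scene" or "top" or "wrist"; returns a dict with "img" (400x640x3 uint8, blue, green, red), "mtx" (3x3 intrinsics, pixels), "distortion" ([k1, k2, p1, p2, k3] as OpenCV has them; the pictures are not rectified), "world_to_cam" (4x4, takes a point from world to camera coordinates). Camera axes: x right, y up, looking along -z (the intrinsics and any distortion apply to the point x, -y, -z); pixel columns grow to the right and rows downward; lengths in m; the calibration is good to about 2 mm. A picture is of the moment at which its call begins. There is no depth.
- sign_off(): hands the job in, once; it reports no verdict.
Trained networks look in a picture, given as the dict that the camera call returned (one of the last four; its "shot" number tells which), for a name from the list of things; names that differ only in an ending like _2 or _b are one class to them, and where a whole thing is asked for, a point or a joint stands for the part that bears it (a point fixed in the world has none). Each returns a list of dicts, best first, with "confidence" (0 to 1); they miss things now and then, are a little off and sometimes report something else, mostly with a low value. They report only what shows in the picture. A call takes as long as a camera call.
- recognise(picture, name): "point" ([column, row] in pixels, amid what is visible of it).
- masks_of(picture, name): "region" (400x640 bool, what is visible of it) and "point" ([column, row] in pixels, amid what is visible of it).
The state is a dict: "clock": time; "joint_positions": joint angles; "qd": joint speeds; "joint_efforts": joint torques, N m; "tcp_pos": TCP position; "tool_rot": TCP orientation; "ft_force": force on the tool from outside, world axes, zero at the start; "wrist_torque": the same for the moment, N m; "finger_gap": opening from 0.0 (shut) to 1.0 (fully open).
Only numpy, scipy, OpenCV 4.12 (cv2) and the standard library are available. Lean on these libraries where they do the work, as an engineer would, in place of code of your own. Each camera call takes 0.05 s, during which the arm holds its last target.

### The job

Turn the bar handle of the eccentric roller on the white strip-cutting guide until the gap between roller and fence lets the wider of the two wooden gauges slide through freely, with no more than a finger's width (15 mm) of play. Then check it: stand the wider gauge on the board at the open left end, along the fence, slide it to the right through the gap up to the end stop, and leave it there. Leave the narrower gauge where it stands.

Things in the scene. Friction and masses are not known exactly. Their poses are not given: they have to be found in the camera images.
- guide: Fixed white board 160 x 300 x 12 mm on the worktop. Origin: centre of its underside; x across it, away from the robot, y along it to the left, z up. Steel fence along the far side: inner face at x = 62 mm, top z = 28. The gauge's lane runs along the near face of the fence, open at the left end. The roller's upright axis is at x = -16, y = 0.
- stop (a point): Middle of the steel end stop's face at the right end of the lane: x = 35, y = -136, z = 20 mm on the board; axes as the board's. The stop is 54 mm wide (x), top z = 28 mm. A 60 mm long gauge against it has its centre at y = -106 mm.
- cam (a joint): Angle of the eccentric roller, rad, 0 to 3.0, growing counter-clockwise from above. Gap to the fence = 48 mm - 22 mm x cos(angle): 26 mm at 0 (lobe points at the fence), 48 mm at 1.57 (bar handle parallel with the fence, lobe to the left). Starts at 0.2 to 0.75, too tight for the wide gauge: turn counter-clockwise. Stiff (0.12 N m), stays where it is left.
- cam_grip (a point): Middle of the roller's black bar handle, on the turning axis, 47 mm above the worktop. Bar 58 mm long, 14 mm thick, 30 to 62 mm above the worktop, along this point's x, which points to the lobe. Under it the roller: steel disc of radius 30 mm, top at 28 mm, centre 22 mm off the axis; at 1.57 it reaches from y = -8 to 52 mm along the board.
- gauge_wide_grip (a point): Middle of the upright grip of the wider dark wooden gauge, 46 mm above its underside. Block 40 mm wide (x), 60 long (y), 24 high; grip 28 mm (x) by 16 mm (y), centred, up to 68 mm. Loose, about 90 g. Slides lengthwise in the lane, either way round. Starts on the worktop left of the board; the two gauges may swap places.
- gauge_narrow_grip (a point): The same point of the narrower gauge: same make and height, block 24 mm wide (x), 60 mm long (y), grip 16 x 16 mm. Not used: leave it standing.

How it is judged:
By the outcome, as a careful person would: the job done as asked, in the order asked, and still so for the second after the job is handed in, with the robot touching nothing.
It also fails if it takes over 51 s, if anything falls off the work surface, if the arm or the gripper's body presses on something with over 40 N, if the wrist force passes 120 N, or if a joint passes its speed limit or range.

## Working session

There is one attempt and no reset: what is moved stays moved. The work goes in short steps, Python scripts to look and compute and a tool call to move; the robot and the scene stay as the last step left them, time stands still between calls to the robot, and variables do not carry over. Pictures are saved under pics/ and viewed, and the job is handed in when it is done.

Besides the shell and the picture viewer there is one more tool, called after "Emit:" as name([rows], argument=value, ...), one row to a line, values as JSON. send_rows: Moves the arm, as the interface text tells. Scaled input: -1 to 1 covers 0.12 m each way for a shift and 2 pi rad each way for a turn. Its arguments: {"type":"object","properties":{"increments":{"type":"array"}},"required":["increments"]}

```bash
mkdir -p pics; ls; python3 - <<'E'
from cell import *
import cv2,numpy as np
s=state()
for k,v in s.items(): print(k,np.round(v,3).tolist())
for n in ["scene","top"]:
    f=grab_frame(n); cv2.imwrite(f"pics/{n}0.png",f["img"])
    print(n,f["mtx"].tolist(),f["distortion"],np.round(f["world_to_cam"],4).tolist())
    for o in ["guide","cam","cam_grip","gauge_wide_grip","gauge_narrow_grip"]:
        r=recognise(f,o); print(o,[(np.round(a["point"],1).tolist(),round(a["confidence"],2)) for a in r[:3]])
E
```

```text
pics
clock 0.0
joint_positions [-1.211, 0.616, -0.013, 1.425, 0.008, 1.103, -0.04]
qd [0.001, 0.001, 0.001, 0.001, 0.001, -0.0, 0.0]
joint_efforts [-0.0, -45.893, 0.209, -16.575, -0.061, 0.02, 0.0]
tcp_pos [0.244, 0.602, 0.236]
tool_rot [[0.927, -0.001, 0.376], [-0.376, -0.002, 0.927], [0.0, -1.0, -0.003]]
ft_force [0.161, -0.395, 0.072]
wrist_torque [0.06, 0.004, -0.006]
finger_gap 1.002
scene [[408.23348894928597, 0.0, 322.6838678480369], [0.0, 408.23348894928597, 202.5053161048171], [0.0, 0.0, 1.0]] [0.0189049 0.        0.        0.        0.       ] [[0.8481, -0.5298, 0.0119, -0.3837], [0.3563, 0.5867, 0.7273, -0.2179], [-0.3923, -0.6125, 0.6863, -0.6835], [0.0, 0.0, 0.0, 1.0]]
guide [([336.6, 240.9], 0.61)]
cam [([333.1, 228.1], 0.61)]
cam_grip [([331.3, 228.1], 0.77), ([290.9, 153.3], 0.68)]
gauge_wide_grip [([250.6, 176.2], 0.6), ([337.5, 243.0], 0.26)]
gauge_narrow_grip [([333.2, 227.0], 0.62), ([292.1, 153.1], 0.53)]
top [[439.07309220938606, 0.0, 318.51281693185024], [0.0, 439.07309220938606, 205.20635687966916], [0.0, 0.0, 1.0]] [-0.06020806  0.          0.          0.          0.        ] [[0.0018, -0.9996, -0.0278, 0.0386], [0.9962, -0.0006, 0.0871, -0.4412], [-0.0871, -0.0279, 0.9958, -0.9852], [0.0, 0.0, 0.0, 1.0]]
guide [([350.2, 198.1], 0.86)]
cam [([343.8, 199.0], 0.88)]
cam_grip [([346.2, 198.6], 0.98)]
gauge_wide_grip [([238.2, 230.1], 0.74)]
gauge_narrow_grip [([225.1, 168.3], 0.87)]
```

```bash
python3 - <<'E'
import cv2
t=cv2.imread("pics/top0.png"); cv2.imwrite("pics/top0c.png",cv2.resize(t[100:300,150:420],None,fx=2.9,fy=2.9,interpolation=cv2.INTER_CUBIC))
t=cv2.imread("pics/scene0.png"); cv2.imwrite("pics/scene0c.png",cv2.resize(t[100:350,170:470],None,fx=2.4,fy=2.4,interpolation=cv2.INTER_CUBIC))
E
```

```text
(no output)
```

View pics/top0c.png

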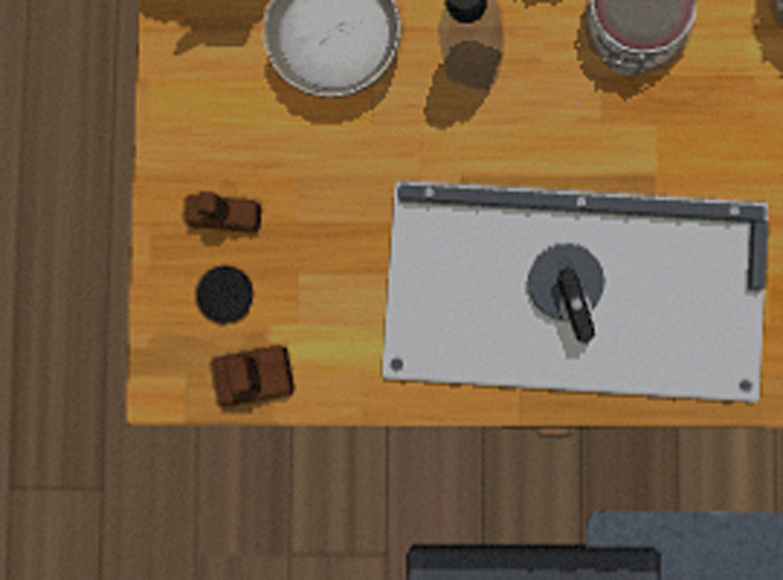

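View pics/scene0c.png

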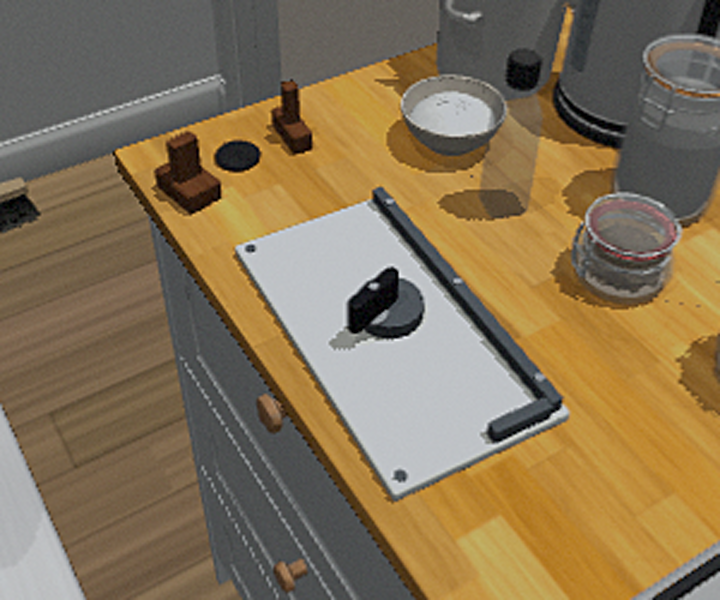

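```bash
cat > h.py <<'E'
import numpy as np,cv2
from scipy.optimize import least_squares,minimize
def proj(f,P):
    P=np.atleast_2d(P); W=np.array(f["world_to_cam"]); c=P@W[:3,:3].T+W[:3,3]
    c=c*[1,-1,-1]
    return cv2.projectPoints(c,np.zeros(3),np.zeros(3),np.array(f["mtx"]),np.array(f["distortion"]))[0].reshape(-1,2)
def unproj(f,px,z):
    px=np.array(px,float).reshape(-1,1,2); n=cv2.undistortPoints(px,np.array(f["mtx"]),np.array(f["distortion"])).reshape(-1,2)
    W=np.array(f["world_to_cam"]); R=W[:3,:3]; C=-R.T@W[:3,3]
    d=np.c_[n[:,0],-n[:,1],-np.ones(len(n))]@R
    return C+d*((z-C[2])/d[:,2])[:,None]
def rz(a): return np.array([[np.cos(a),-np.sin(a),0],[np.sin(a),np.cos(a),0],[0,0,1]])
def place(P,x,y,a,z=0): return np.asarray(P)@rz(a).T+[x,y,z]
def box(hx,hy,z0,z1): return np.array([[sx*hx,sy*hy,z] for sx in(-1,1) for sy in(-1,1) for z in(z0,z1)])
def sil(f,boxes,x,y,a,S=4,z=0):
    m=np.zeros((400*S,640*S),np.uint8)
    for b in boxes:
        p=proj(f,place(b,x,y,a,z)); h=cv2.convexHull(((p+.5)*S-.5).round().astype(np.int32)); cv2.fillConvexPoly(m,h,1)
    return cv2.resize(m.astype(np.float32),(640,400),interpolation=cv2.INTER_AREA)
def fit(fs,ms,boxes,x0,z=0):
    def c(v):
        t=0
        for f,m in zip(fs,ms):
            s=sil(f,boxes,v[0],v[1],v[2],z=z); t+=np.abs(s-m).sum()/m.sum()
        return t
    best=None
    for da in (0,.15,-.15):
        x=np.array(x0)+[0,0,da]
        r=minimize(c,x,method="Nelder-Mead",options=dict(initial_simplex=np.vstack([x]+[x+d for d in np.diag([.008,.008,.12])]),xatol=1e-4,fatol=1e-4))
        if best is None or r.fun<best.fun: best=r
    return best.x,best.fun
WIDE=[box(.02,.03,0,.024),box(.014,.008,0,.068)]
NARR=[box(.012,.03,0,.024),box(.008,.008,0,.068)]
BAR=[box(.029,.007,.030,.062)]
GUIDE=[box(.08,.15,0,.012)]
E
python3 - <<'E'
from cell import *
from h import *
fs=[grab_frame("top"),grab_frame("scene")]
t=fs[0]
px=lambda c:np.array(c)/2.9+[150,100]
cor=unproj(t,[px(c) for c in [(384,378),(757,401)]],.012)
d=cor[0]-cor[1]; print(cor,np.linalg.norm(d)); a0=np.arctan2(-d[0],d[1])
g0=cor.mean(0)+rz(a0)@[.08,0,0]
print("guide init",g0,a0)
# corners in the scene crop
c2=np.array([(237,249),(395,495)])/2.4+[170,100]
c2w=unproj(fs[1],c2,.012);print("scene corners",c2w)
M=np.array([[-.08,.15,.012],[-.08,-.15,.012]])
print("reproj", proj(t,place(M,g0[0],g0[1],a0)))
out=[f["img"].copy() for f in fs]
res={}
for n,bx,gp in [("gauge_wide_grip",WIDE,(237,372)),("gauge_narrow_grip",NARR,(208,205))]:
    p=unproj(t,px(gp),.068)[0]
    FF=[];MM=[]
    for f in fs:
        for r in masks_of(f,n):
            e=np.linalg.norm(np.array(r["point"])-proj(f,[p[0],p[1],.03])[0])
            if e<14: FF.append(f);MM.append(r["region"].astype(np.float32)); print(n,r["confidence"],r["region"].sum(),e);break
    print("init",p)
    for F,Q in [(FF,MM)]+[([f],[m]) for f,m in zip(FF,MM)]:
        x,c=fit(F,Q,bx,[p[0],p[1],a0]); print(n,np.round(x,4),round(c,3))
        if len(F)==len(FF): res[n]=(x,bx)
res["guide"]=(np.array([g0[0],g0[1],a0]),GUIDE)
for n,(x,bx) in res.items():
    for o,f in zip(out,fs): o[:]=o
# bar
for f in fs:
    for r in masks_of(f,"cam_grip")[:2]: print("bar",r["confidence"],r["region"].sum(),r["point"])
ax=place([[-.016,0,0]],*res["guide"][0])[0]; print("axis",ax)
tb=unproj(t,[px((567,272)),px((588,338))],.062);print("bar ends",tb,tb.mean(0), "ang", np.arctan2(*(tb[0]-tb[1])[[1,0]])-a0)
import pickle; pickle.dump({k:v[0] for k,v in res.items()},open("res.pkl","wb"))
S=3
for o,f,nm,(r0,c0) in zip(out,fs,["t","s"],[(100,150),(100,170)]):
    big=cv2.resize(o[r0:r0+190,c0:c0+265],None,fx=S,fy=S,interpolation=cv2.INTER_CUBIC)
    def poly(P,col):
        p=((proj(f,P)-[c0,r0]+.5)*S).round().astype(np.int32); cv2.polylines(big,[p],True,col,1)
    for n,(x,bx) in res.items():
        for b in bx:
            top=b[b[:,2]==b[:,2].max()][[0,1,3,2]]; bot=b[b[:,2]==b[:,2].min()][[0,1,3,2]]
            poly(place(top,*x),(0,255,0)); 
            if n!="guide": poly(place(bot,*x),(255,255,0))
    g=res["guide"][0]
    poly(place([[.062,.15,.028],[.062,-.15,.028]],*g),(0,0,255))
    poly(place([[.008,-.136,.028],[.062,-.136,.028]],*g),(0,0,255))
    poly(place([[-.016,0,.062],[-.016,0,.028]],*g),(255,0,255))
    cv2.imwrite(f"pics/ov_{nm}.png",big)
E
```

```text
[[ 0.38381125  0.12210471  0.012     ]
 [ 0.36585705 -0.17256494  0.012     ]] 0.295216111695079
guide init [ 0.45468606 -0.03009549  0.012     ] -0.06085470107978657
scene corners [[ 0.38581663  0.11753846  0.012     ]
 [ 0.36754437 -0.17487054  0.012     ]]
reproj [[281.38086547 230.27997973]
 [412.08026461 238.33916604]]
gauge_wide_grip 0.91 465 2.987166284149849
gauge_wide_grip 0.96 537 3.8589763029759845
init [0.38643994 0.22723531 0.068     ]
gauge_wide_grip [0.3857 0.2288 0.1291] 0.291
gauge_wide_grip [0.3854 0.229  0.1936] 0.096
gauge_wide_grip [0.3866 0.2294 0.0811] 0.169
gauge_narrow_grip 0.77 331 3.8275436638228877
gauge_narrow_grip 0.84 278 4.387669997532207
init [0.51382479 0.2521119  0.068     ]
gauge_narrow_grip [ 0.5179  0.2567 -0.1541] 0.386
gauge_narrow_grip [ 0.5169  0.2569 -0.0381] 0.091
gauge_narrow_grip [ 0.5174  0.2558 -0.2307] 0.251
bar 0.85 641 [347.1, 201.1]
bar 0.9 695 [331.0, 226.5]
axis [ 0.43871568 -0.02912241  0.        ]
bar ends [[ 0.46257528 -0.02154832  0.062     ]
 [ 0.41255925 -0.03717042  0.062     ]] [ 0.43756727 -0.02935937  0.062     ] ang 0.3635955021013929
```

View pics/ov_t.png

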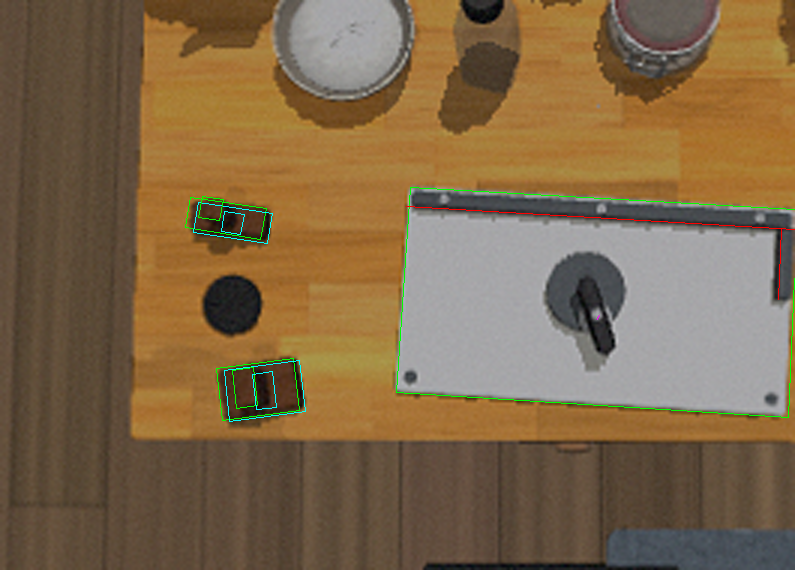

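View pics/ov_s.png

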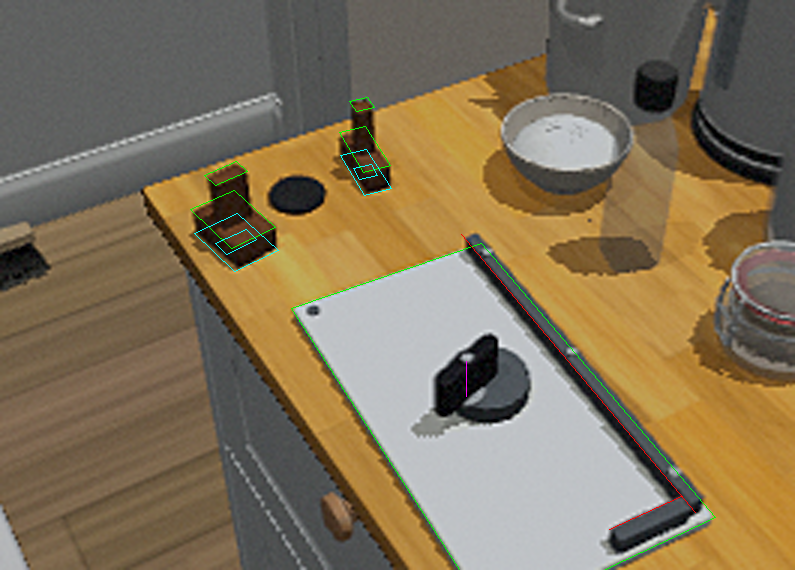

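Emit:
send_rows([
  [[0,0,-0.033,0.27,-0.44,0,-0.2],[0,0,-0.065,0.54,-0.877,0,-0.2],[0,0,-0.065,0.54,-0.877,0,-0.2],[0,0,-0.065,0.54,-0.877,0,-0.2]],
])

```text
clock: 1.5
tcp_pos: [0.3088, 0.4977, 0.238]
tool_rot: [[0.702, -0.001, 0.712], [-0.712, 0.001, 0.702], [-0.001, -1.0, 0.001]]
ft_force: [0.5, 0.3, -0.8]
finger_gap: 0.629
```

Emit:
send_rows([
  [[0,0,-0.033,0.27,-0.44,0,-0.2],[0,0,-0.065,0.54,-0.877,0,-0.2],[0,0,-0.065,0.54,-0.877,0,-0.2],[0,0,-0.065,0.54,-0.877,0,-0.2]],
])

```text
clock: 2.0
tcp_pos: [0.3728, 0.394, 0.2376]
tool_rot: [[0.364, -0.001, 0.931], [-0.931, 0.002, 0.364], [-0.002, -1.0, -0.0]]
ft_force: [-0.4, -0.2, -0.4]
finger_gap: 0.603
```

Emit:
send_rows([
  [[0,0,-0.033,0.27,-0.44,0,-0.2],[0,0,-0.065,0.54,-0.877,0,-0.2],[0,0,-0.065,0.54,-0.877,0,-0.2],[0,0,-0.065,0.54,-0.877,0,-0.2]],
])

```text
clock: 2.5
tcp_pos: [0.4377, 0.2895, 0.2373]
tool_rot: [[-0.034, -0.001, 0.999], [-0.999, 0.002, -0.034], [-0.002, -1.0, -0.001]]
ft_force: [0.0, 0.4, -0.5]
finger_gap: 0.603
```

Emit:
send_rows([
  [[0,0,-0.033,0,-0.44,0,-0.2],[0,0,-0.065,0,-0.887,0,-0.2],[0,0,-0.065,0,-0.887,0,-0.2]],
])

```text
clock: 2.88
tcp_pos: [0.4383, 0.1787, 0.2378]
tool_rot: [[-0.436, -0.0, 0.9], [-0.9, -0.0, -0.436], [0.001, -1.0, -0.0]]
ft_force: [0.7, 1.8, 0.5]
finger_gap: 0.596
```

Emit:
send_rows([
  [[0,0,-0.033,0,-0.44,0,-0.2],[0,0,-0.065,0,-0.887,0,-0.2],[0,0,-0.065,0,-0.887,0,-0.2]],
])

```text
clock: 3.25
tcp_pos: [0.4391, 0.0728, 0.2379]
tool_rot: [[-0.757, 0.001, 0.653], [-0.653, -0.0, -0.757], [-0.0, -1.0, 0.0]]
ft_force: [0.9, 1.6, -0.3]
finger_gap: 0.6
```

Emit:
send_rows([
  [[0,0,-0.033,0,-0.44,-0.4,-0.2],[0,0,-0.065,0,-0.887,-0.75,-0.2],[0,0,-0.065,0,-0.887,-0.75,-0.2],[0,0,-0.065,0,-0.887,-0.75,-0.2]],
])

```text
clock: 3.75
tcp_pos: [0.4395, -0.0307, 0.147]
tool_rot: [[-0.952, -0.001, 0.305], [-0.305, 0.001, -0.952], [0.001, -1.0, -0.002]]
ft_force: [0.3, 0.0, -0.6]
finger_gap: 0.6
```

```bash
python3 - <<'E'
from cell import *
from h import *
f=grab_frame("wrist"); cv2.imwrite("pics/w1.png",f["img"]); s=state(); print(np.round(s["tcp_pos"],4),np.round(s["joint_positions"],3)); R=np.array(s["tool_rot"]); print("zang",np.arctan2(R[1,2],R[0,2]))
for r in masks_of(f,"cam_grip")[:2]: print(r["confidence"],r["point"],r["region"].sum())
import pickle; pickle.dump({k:np.array(v) for k,v in f.items()},open("w1.pkl","wb"))
E
```

```text
[ 0.44   -0.0302  0.1476] [-0.408  0.496  0.615  2.123 -0.469  0.657 -0.73 ]
zang -1.2593578581286655
0.89 [308.9, 172.2] 5667
```

View pics/w1.png

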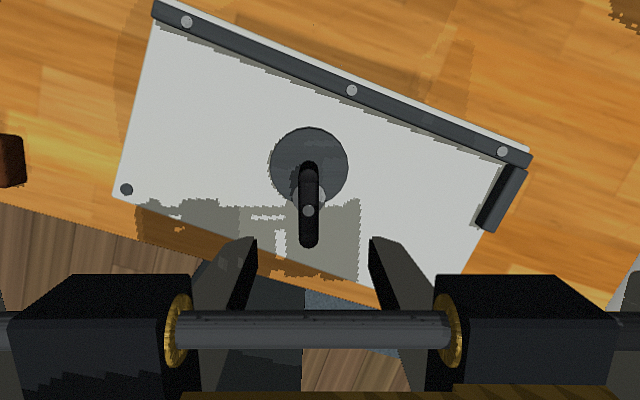

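```bash
python3 - <<'E'
from h import *
import pickle
f=pickle.load(open("w1.pkl","rb"))
print("dot",unproj(f,(308.3,210.8),.062), "barends",unproj(f,[(308.5,161),(309,247)],.062))
print("disc c/ r", unproj(f,[(309,167),(271,165),(348,163)],.028))
print("near-left corner",unproj(f,(113,196),.012), "far right",unproj(f,(531,147),.012))
# fence inner top edge, stop face
print("fence inner top",unproj(f,[(157,22),(500,165)],.028),"stop",unproj(f,[(501,168),(477,222)],.028))
for g in [(.4547,-.0301,-.0609),(.4556,-.0318,-.0615)]:
    print(proj(f,place([[-.016,0,.062],[-.08,.15,.012],[.08,-.15,.012],[.062,.15,.028],[.062,-.136,.028],[.008,-.136,.028]],*g)).round(1).tolist())
E
```

```text
dot [[ 0.43883539 -0.02676193  0.062     ]] barends [[ 0.47146307 -0.01656471  0.062     ]
 [ 0.4136116  -0.03526624  0.062     ]]
disc c/ r [[ 0.46131047 -0.01974236  0.028     ]
 [ 0.45404423  0.00789379  0.028     ]
 [ 0.47313429 -0.04666607  0.028     ]]
near-left corner [[0.38676088 0.12371445 0.012     ]] far right [[ 0.52598174 -0.18050704  0.012     ]]
fence inner top [[ 0.52420138  0.10725914  0.028     ]
 [ 0.50617953 -0.15513545  0.028     ]] stop [[ 0.50433779 -0.1568486   0.028     ]
 [ 0.45970666 -0.15813338  0.028     ]]
[[311.6, 212.0], [111.5, 198.9], [535.6, 149.3], [144.6, 15.2], [519.1, 168.1], [483.7, 231.0]]
[[314.3, 211.5], [113.7, 198.3], [538.1, 149.0], [147.5, 14.5], [521.7, 167.8], [486.2, 230.7]]
```

Emit:
send_rows([
  [[0,0,0,0,0.012,-0.4,-0.2],[0,0,0,0,0.012,-0.79,-0.2],[0,0,0,0,0.012,-0.79,-0.2],[0,0,0,0,0.012,-0.79,1],[0,0,0,0,0.012,-0.79,1],[0,0,0,0,0.012,-0.79,1],[0,0,0,0,0.012,-0.79,1],[0,0,0,0,0.012,-0.79,1]],
])

```text
clock: 4.85
tcp_pos: [0.4382, -0.0281, 0.0533]
tool_rot: [[-0.953, -0.002, 0.303], [-0.303, 0.006, -0.953], [0.0, -1.0, -0.006]]
ft_force: [-1.8, 6.6, 7.5]
finger_gap: 0.148
```

Emit:
send_rows([
  [[0,0,0.019,0,0.005,0,1],[0,0,0.038,0,0.008,0,1],[0,0,0.057,0,0.01,0,1],[0,0,0.076,0,0.01,0,1],[0,0,0.095,0,0.01,0,1],[0,0,0.114,0,0.01,0,1],[0,0,0.133,0,0.01,0,1],[0,0,0.152,0,0.01,0,1],[0,0,0.171,0,0.01,0,1],[0,0,0.188,0,0.01,0,1],[0,0,0.188,0,0.01,0,1]],
])

```text
clock: 6.22
tcp_pos: [0.4398, -0.0293, 0.0533]
tool_rot: [[-0.083, 0.002, 0.997], [-0.997, 0.001, -0.083], [-0.001, -1.0, 0.001]]
ft_force: [0.9, 4.1, 4.9]
finger_gap: 0.15
```

```bash
python3 - <<'E'
from cell import *
from h import *
s=state(); R=np.array(s["tool_rot"]); print(s["tcp_pos"],np.arctan2(R[1,2],R[0,2])+np.pi/2+.061,s["ft_force"],s["wrist_torque"],s["joint_positions"])
f=grab_frame("top"); cv2.imwrite("pics/t2.png",cv2.resize(f["img"][100:300,200:450],None,fx=3,fy=3))
E
```

```text
[ 0.43982754 -0.02928305  0.05330088] 1.5482278709328272 [0.94139691 4.09196666 4.88169098] [0.58997879 0.09279509 0.09913304] [-0.06592097  0.61996244  0.12201053  2.19441871 -0.21982635  0.33669073
  0.1577166 ]
```

View pics/t2.png

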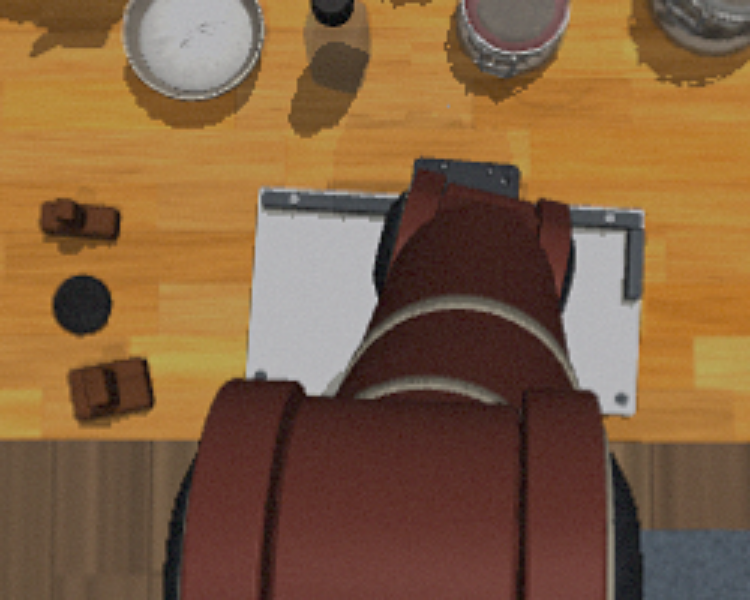

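Emit:
send_rows([
  [[0,0,0,0,0,0,-0.2],[0,0,0,0,0,0,-0.2],[0,0,0,0,0,0,-0.2],[0,0,0,0,0,0.5,-0.2],[0,0,0,0,0,0.95,-0.2],[0,0,0,0,0,0.95,-0.2]],
])

```text
clock: 7.02
tcp_pos: [0.4413, -0.0307, 0.1701]
tool_rot: [[-0.085, 0.008, 0.996], [-0.996, -0.0, -0.085], [-0.0, -1.0, 0.008]]
ft_force: [-0.1, -0.2, -0.4]
finger_gap: 0.598
```

```bash
python3 - <<'E'
from cell import *
from h import *
f=grab_frame("wrist"); cv2.imwrite("pics/w2.png",f["img"]); s=state(); print(np.round(s["tcp_pos"],4),np.round(s["ft_force"],2)); 
import pickle; pickle.dump({k:np.array(v) for k,v in f.items()},open("w2.pkl","wb"))
g=(.4552,-.0305,-.061)
print(proj(f,place([[-.016,0,.062],[-.08,.15,.012],[.08,-.15,.012],[.062,.15,.028],[.062,-.136,.028],[.008,-.136,.028]],*g)).round(1).tolist())
E
```

```text
[ 0.4397 -0.0304  0.1682] [-0.15 -0.03 -0.18]
[[309.3, 202.0], [219.3, -5.0], [410.7, 330.7], [413.2, -16.1], [396.7, 329.1], [338.9, 330.4]]
```

View pics/w2.png

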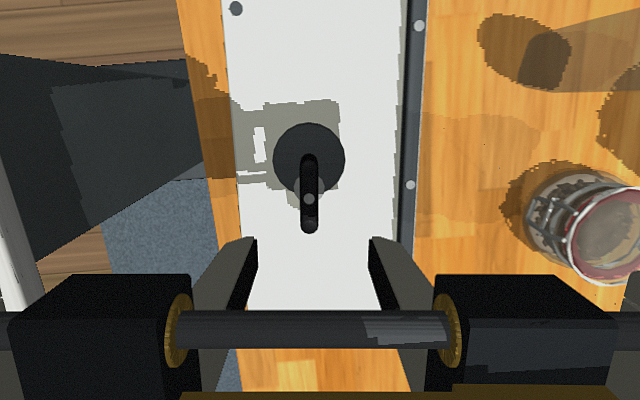

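```bash
python3 - <<'E'
import cv2
t=cv2.imread("pics/w2.png"); cv2.imwrite("pics/w2c.png",cv2.resize(t[0:250,215:435],None,fx=2.4*1.0,fy=2.4,interpolation=cv2.INTER_CUBIC))
E
```

```text
(no output)
```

View pics/w2c.png

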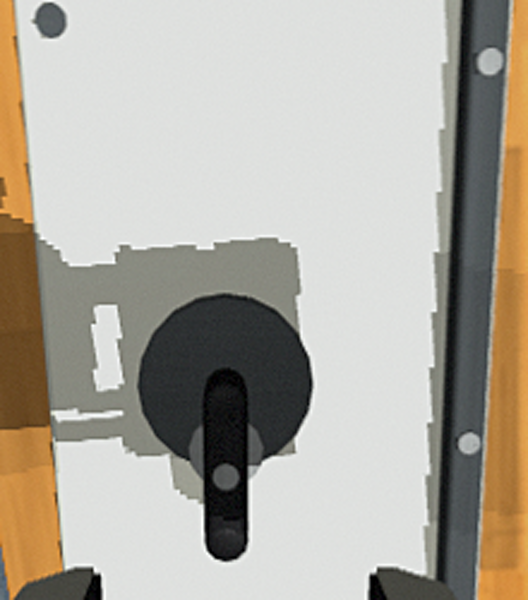

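```bash
python3 - <<'E'
from h import *
import pickle
f=pickle.load(open("w2.pkl","rb"))
c=lambda *p:np.array(p)/2.4+[215,0]
fi=unproj(f,[c(469,5),c(442,590)],.028); fb=unproj(f,[c(460,5),c(436,560)],.012); fo=unproj(f,[c(508,30),c(478,590)],.028)
ne=unproj(f,[c(17,0),c(64,575)],.012)
for n,l in [("in",fi),("inbot",fb),("out",fo),("near",ne)]:
    d=l[0]-l[1]; print(n,l.round(4).tolist(),"ang",np.arctan2(-d[0],d[1]))
bar=unproj(f,[c(225,375),c(226,557)],.062); d=bar[0]-bar[1]; print("bar",np.arctan2(d[1],d[0]))
disc=unproj(f,[c(311,383),c(139,383),c(225,295)],.028); print(disc)
a=-.061; n=np.array([np.cos(a),np.sin(a),0])
print("x' in,inbot,out,near,disc,dot",fi@n,fb@n,fo@n,ne@n,disc@n,unproj(f,c(226,477),.062)@n)
E
```

```text
in [[0.5242, 0.104, 0.028], [0.5128, -0.0861, 0.028]] ang -0.059695822184195106
inbot [[0.5257, 0.1075, 0.012], [0.5145, -0.0809, 0.012]] ang -0.059218293115476446
out [[0.5359, 0.0962, 0.028], [0.5259, -0.0873, 0.028]] ang -0.054887473468282384
near [[0.386, 0.1206, 0.012], [0.3733, -0.0746, 0.012]] ang -0.06519429161256621
bar 1.4881594760344514
[[ 0.47004328 -0.00622783  0.028     ]
 [ 0.41202089 -0.00119176  0.028     ]
 [ 0.44357913  0.0254004   0.028     ]]
x' in,inbot,out,near,disc,dot [0.51688973 0.51713821] [0.51816565 0.518502  ] [0.52907742 0.53020077] [0.37797124 0.37715097] [0.4695487  0.41132722 0.44120564] [0.44015394]
```

Emit:
send_rows([
  [[0,0,0.006,-0.07,0.36,0,-0.2],[0,0,0.012,-0.145,0.717,0,-0.2]],
])

```text
clock: 7.32
tcp_pos: [0.4203, 0.0562, 0.1655]
tool_rot: [[-0.01, -0.003, 1.0], [-1.0, -0.001, -0.01], [0.001, -1.0, -0.003]]
ft_force: [0.7, 0.8, -0.1]
finger_gap: 0.598
```

Emit:
send_rows([
  [[0,0,0.006,-0.07,0.36,0,-0.2],[0,0,0.012,-0.145,0.717,0,-0.2]],
])

```text
clock: 7.58
tcp_pos: [0.4027, 0.1427, 0.1654]
tool_rot: [[0.067, -0.003, 0.998], [-0.998, -0.001, 0.067], [0.001, -1.0, -0.003]]
ft_force: [1.0, 0.8, -0.9]
finger_gap: 0.603
```

Emit:
send_rows([
  [[0,0,0.006,-0.07,0.36,0,-0.2],[0,0,0.012,-0.145,0.717,0,-0.2],[0,0,0.012,-0.145,0.717,0,-0.2],[0,0,0.012,-0.145,0.717,0,-0.2]],
])

```text
clock: 8.07
tcp_pos: [0.3861, 0.2267, 0.1657]
tool_rot: [[0.141, -0.003, 0.99], [-0.99, -0.002, 0.141], [0.002, -1.0, -0.003]]
ft_force: [-0.1, -0.7, -0.1]
finger_gap: 0.599
```

```bash
python3 - <<'E'
from cell import *
from h import *
f=grab_frame("wrist"); s=state(); R=np.array(s["tool_rot"]);print(np.round(s["tcp_pos"],4),"zang",np.arctan2(R[1,2],R[0,2]))
fs=grab_frame("scene"); ft=grab_frame("top")
x0=[.386,.229,.14]
for nm,F in [("w",f),("t",ft),("s",fs)]:
    for r in masks_of(F,"gauge_wide_grip")[:1]:
        m=r["region"].astype(np.float32); print(nm,r["confidence"],r["point"],m.sum(),fit([F],[m],WIDE,x0))
    if nm=="w":
        o=F["img"].copy(); x=fit([F],[m],WIDE,x0)[0]
        for b in WIDE:
            t=b[b[:,2]==b[:,2].max()][[0,1,3,2]]; cv2.polylines(o,[proj(F,place(t,*x)).round().astype(np.int32)],True,(0,255,0),1)
        cv2.imwrite("pics/w3.png",o)
cv2.imwrite("pics/t3.png",cv2.resize(ft["img"][100:300,200:450],None,fx=3,fy=3))
E
```

```text
[0.3864 0.2262 0.1659] zang 0.13978468433037727
w 0.87 [313.6, 181.7] 3442.0 (array([0.38549503, 0.22984116, 0.19964442]), np.float64(0.04857277870178223))
t 0.72 [239.3, 230.5] 407.0 (array([0.38732685, 0.21846406, 0.19137317]), np.float64(0.2751842737197876))
s 0.64 [249.2, 171.1] 552.0 (array([0.38612795, 0.22960849, 0.08865974]), np.float64(0.14662590622901917))
```

View pics/w3.png

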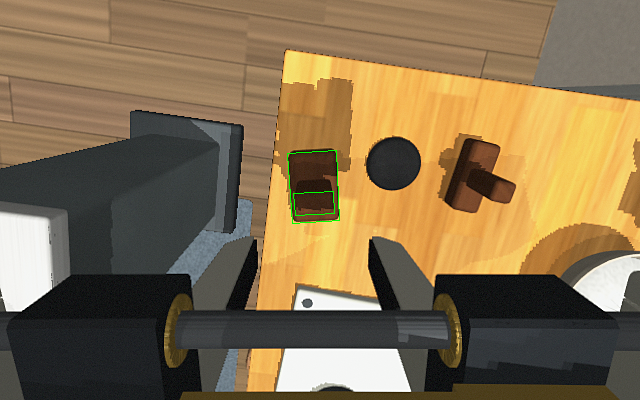

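Emit:
send_rows([
  [[0,0,0.009,-0.01,0.025,-0.5,-0.2],[0,0,0.009,-0.01,0.025,-0.85,-0.2],[0,0,0.009,-0.01,0.025,-0.97,-0.2],[0,0,0.009,-0.01,0.025,-0.97,-0.2],[0,0,0.009,-0.01,0.025,-0.97,1],[0,0,0.009,-0.01,0.025,-0.97,1],[0,0,0.009,-0.01,0.025,-0.97,1],[0,0,0.009,-0.01,0.025,-0.97,1],[0,0,0.009,-0.01,0.025,-0.97,1]],
])

```text
clock: 9.5
tcp_pos: [0.3858, 0.2312, 0.051]
tool_rot: [[0.197, 0.001, 0.98], [-0.98, 0.001, 0.197], [-0.001, -1.0, 0.001]]
ft_force: [-0.2, -0.6, 5.3]
finger_gap: 0.3
```

```bash
python3 - <<'E'
from cell import *
from h import *
s=state(); R=np.array(s["tool_rot"]);print(np.round(s["tcp_pos"],4),"zang",np.arctan2(R[1,2],R[0,2]),s["ft_force"])
f=grab_frame("wrist");cv2.imwrite("pics/w4.png",f["img"])
E
```

```text
[0.3858 0.2312 0.051 ] zang 0.1986049158597127 [-0.24399421 -0.62637591  5.31785063]
```

View pics/w4.png

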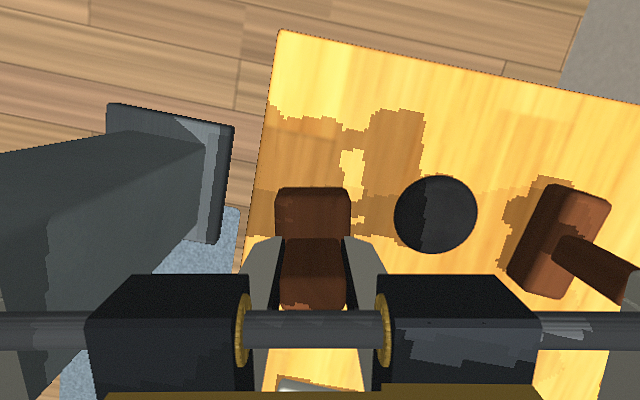

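Emit:
send_rows([
  [[0,0,0,0,0,0.25,1],[0,0,0,0,0,0.45,1],[0,0,0,0,0,0.45,1]],
])

```text
clock: 9.93
tcp_pos: [0.3864, 0.2315, 0.1056]
tool_rot: [[0.197, 0.003, 0.98], [-0.98, 0.002, 0.197], [-0.001, -1.0, 0.003]]
ft_force: [-1.0, 0.0, -1.6]
finger_gap: 0.298
```

Emit:
send_rows([
  [[0,0,-0.01,0.24,-0.32,0,1],[0,0,-0.02,0.478,-0.64,0,1]],
])

```text
clock: 10.18
tcp_pos: [0.4429, 0.1538, 0.1034]
tool_rot: [[0.073, -0.001, 0.997], [-0.997, -0.0, 0.073], [0.0, -1.0, -0.001]]
ft_force: [0.7, 0.3, -0.5]
finger_gap: 0.301
```

Emit:
send_rows([
  [[0,0,-0.011,0.24,-0.32,0,1],[0,0,-0.021,0.478,-0.64,0,1],[0,0,-0.021,0.478,-0.64,0,1],[0,0,-0.021,0.478,-0.64,0,1]],
])

```text
clock: 10.68
tcp_pos: [0.499, 0.0777, 0.1032]
tool_rot: [[-0.059, -0.003, 0.998], [-0.998, 0.0, -0.059], [-0.0, -1.0, -0.003]]
ft_force: [-0.1, 0.9, -0.7]
finger_gap: 0.3
```

```bash
python3 - <<'E'
from cell import *
from h import *
s=state(); R=np.array(s["tool_rot"]);p=s["tcp_pos"];a=-.061
print(np.round(p,4),"zang",np.arctan2(R[1,2],R[0,2]),s["ft_force"],"x'",p[0]*np.cos(a)+p[1]*np.sin(a),"y'",-p[0]*np.sin(a)+p[1]*np.cos(a))
f=grab_frame("wrist");cv2.imwrite("pics/w5.png",f["img"])
f=grab_frame("scene");cv2.imwrite("pics/s5.png",cv2.resize(f["img"][100:350,170:470],None,fx=2.4,fy=2.4,interpolation=cv2.INTER_CUBIC))
E
```

```text
[0.499  0.0777 0.1032] zang -0.05857396366396875 [-0.0541311   0.87109883 -0.71593548] x' 0.49338112660685957 y' 0.10800908688189617
```

View pics/w5.png

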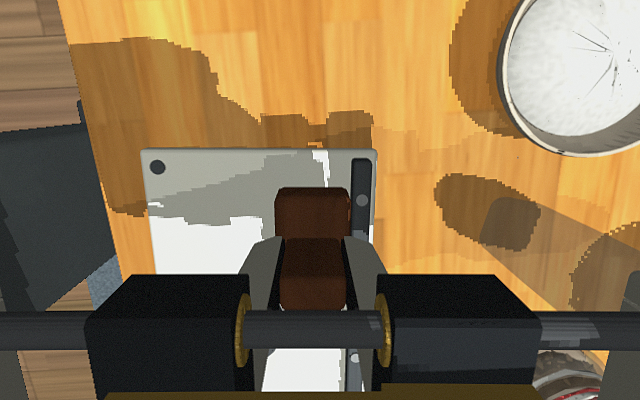

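View pics/s5.png

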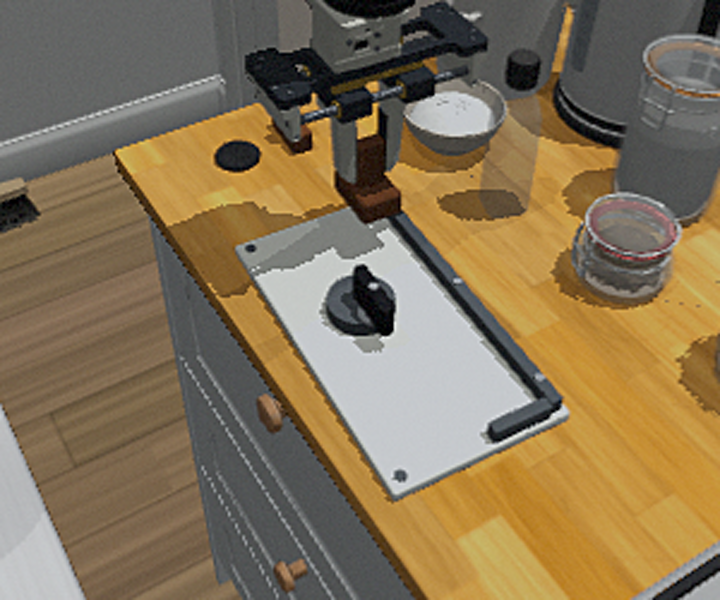

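Emit:
send_rows([
  [[0,0,0,0.004,0,-0.2,1],[0,0,0,0.004,0,-0.31,1],[0,0,0,0.004,0,-0.335,1],[0,0,0,0.004,0,-0.335,1]],
])

```text
clock: 11.28
tcp_pos: [0.5007, 0.0776, 0.0643]
tool_rot: [[-0.058, -0.0, 0.998], [-0.998, 0.0, -0.058], [-0.0, -1.0, -0.0]]
ft_force: [-1.1, 0.2, -1.0]
finger_gap: 0.3
```

```bash
python3 - <<'E'
from cell import *
from h import *
s=state(); p=s["tcp_pos"];a=-.061
print(np.round(p,4),s["ft_force"],"x'",p[0]*np.cos(a)+p[1]*np.sin(a))
f=grab_frame("wrist");cv2.imwrite("pics/w6.png",f["img"][100:400])
E
```

```text
[0.5007 0.0776 0.0643] [-1.07877851  0.19216185 -0.96357094] x' 0.4950821002321866
```

View pics/w6.png

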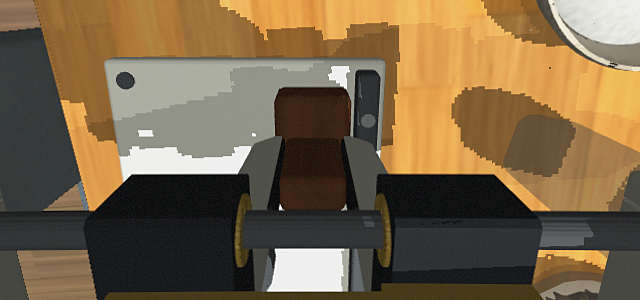

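Emit:
send_rows([
  [[0,0,0,0,0,-0.012,1],[0,0,0,0,0,-0.018,1],[0,0,0,0,0,-0.018,1]],
])

```text
clock: 11.7
tcp_pos: [0.5012, 0.0774, 0.0631]
tool_rot: [[-0.059, 0.001, 0.998], [-0.998, 0.0, -0.059], [-0.001, -1.0, 0.001]]
ft_force: [-1.5, -0.5, 5.3]
finger_gap: 0.297
```

Emit:
send_rows([
  [[0,0,0,-0.009,-0.15,0,1],[0,0,0,-0.018,-0.3,0,1],[0,0,0,-0.027,-0.45,0,1],[0,0,0,-0.037,-0.6,0,1],[0,0,0,-0.046,-0.75,0,1],[0,0,0,-0.055,-0.9,0,1]],
])

```text
clock: 12.45
tcp_pos: [0.4957, -0.0298, 0.0631]
tool_rot: [[-0.058, 0.004, 0.998], [-0.998, 0.002, -0.058], [-0.002, -1.0, 0.003]]
ft_force: [0.2, 2.0, 3.9]
finger_gap: 0.3
```

Emit:
send_rows([
  [[0,0,0,-0.018,-0.15,0,1],[0,0,0,-0.03,-0.3,0,1],[0,0,0,-0.04,-0.45,0,1],[0,0,0,-0.048,-0.6,0,1],[0,0,0,-0.056,-0.73,0,1],[0,0,0,-0.063,-0.83,0,1],[0,0,0,-0.063,-0.83,0,1]],
])

```text
clock: 13.32
tcp_pos: [0.4877, -0.1318, 0.0631]
tool_rot: [[-0.061, 0.003, 0.998], [-0.998, -0.001, -0.061], [0.001, -1.0, 0.003]]
ft_force: [0.3, -0.8, 5.2]
finger_gap: 0.299
```

Emit:
send_rows([
  [[0,0,0,-0.001,-0.02,0,1],[0,0,0,-0.002,-0.04,0,1],[0,0,0,-0.003,-0.06,0,1]],
])

```text
clock: 13.7
tcp_pos: [0.4876, -0.1341, 0.0632]
tool_rot: [[-0.057, 0.002, 0.998], [-0.998, 0.004, -0.057], [-0.004, -1.0, 0.002]]
ft_force: [0.7, 9.0, 8.8]
finger_gap: 0.299
```

```bash
python3 - <<'E'
from cell import *
from h import *
s=state(); p=s["tcp_pos"];print(p,s["ft_force"])
f=grab_frame("wrist");cv2.imwrite("pics/w7.png",f["img"][100:400])
f=grab_frame("scene");cv2.imwrite("pics/s7.png",cv2.resize(f["img"][180:300,280:440],None,fx=4.8,fy=4.8,interpolation=cv2.INTER_CUBIC))
E
```

```text
[ 0.48764761 -0.13408467  0.06317866] [0.70437015 9.02064255 8.75561064]
```

View pics/s7.png

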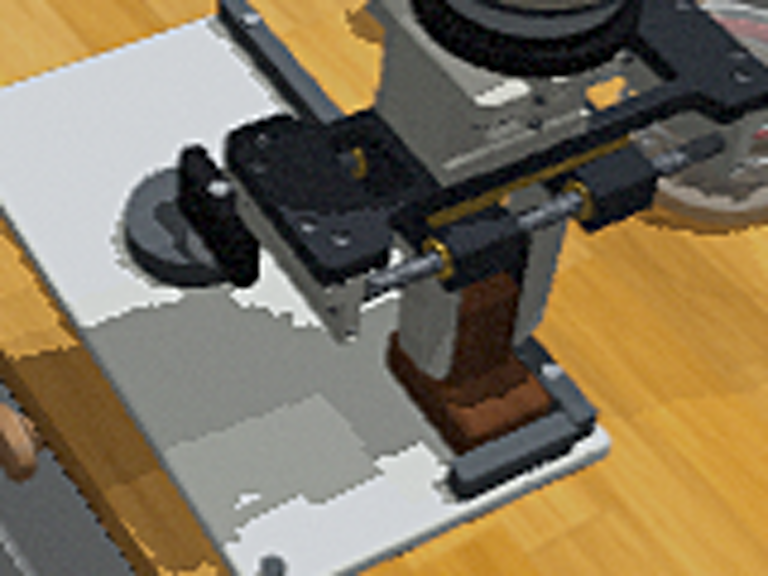

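View pics/w7.png

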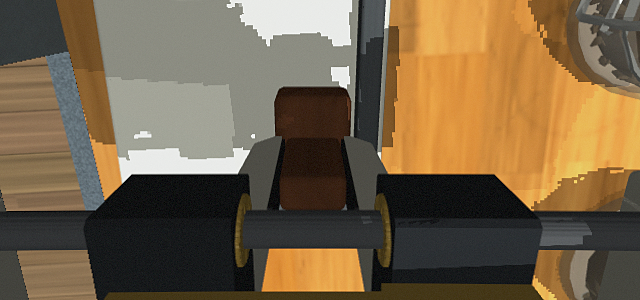

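Emit:
send_rows([
  [[0,0,0,-0.001,-0.01,0,1],[0,0,0,-0.001,-0.01,0,1],[0,0,0,-0.001,-0.01,0,1]],
])

```text
clock: 14.18
tcp_pos: [0.4876, -0.1341, 0.0632]
tool_rot: [[-0.056, 0.002, 0.998], [-0.998, 0.005, -0.056], [-0.006, -1.0, 0.002]]
ft_force: [1.4, 8.5, 9.3]
finger_gap: 0.301
```

Emit:
send_rows([
  [[0,0,0,0,0.02,0,0.2],[0,0,0,0,0.02,0,-0.1],[0,0,0,0,0.02,0,-0.1],[0,0,0,0,0.02,0,-0.1],[0,0,0,0,0.02,0.3,-0.1],[0,0,0,0,0.02,0.7,-0.1],[0,0,0,0,0.02,1,-0.1],[0,0,0,0,0.02,1,-0.1]],
])

```text
clock: 15.18
tcp_pos: [0.4877, -0.1371, 0.1847]
tool_rot: [[-0.06, 0.006, 0.998], [-0.998, -0.002, -0.06], [0.001, -1.0, 0.006]]
ft_force: [1.4, 0.1, 0.3]
finger_gap: 0.547
```

Emit:
send_rows([
  [[0,0,0,-0.3,0.5,0,-0.1],[0,0,0,-0.4,1,0.2,-0.1],[0,0,0,-0.4,1,0.2,-0.1]],
])

```text
clock: 15.55
tcp_pos: [0.4369, -0.0122, 0.2059]
tool_rot: [[-0.052, -0.001, 0.999], [-0.999, 0.002, -0.052], [-0.002, -1.0, -0.001]]
ft_force: [0.4, -0.2, -0.7]
finger_gap: 0.551
```

```bash
python3 - <<'E'
from cell import *
from h import *
for n in ["scene","top","wrist"]:
    f=grab_frame(n); im=f["img"]
    if n=="scene": im=cv2.resize(im[100:320,220:460],None,fx=2.7,fy=2.7,interpolation=cv2.INTER_CUBIC); F=f
    if n=="top": im=cv2.resize(im[100:300,200:450],None,fx=3,fy=3,interpolation=cv2.INTER_CUBIC)
    cv2.imwrite(f"pics/{n}8.png",im)
E
```

```text
(no output)
```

View pics/scene8.png

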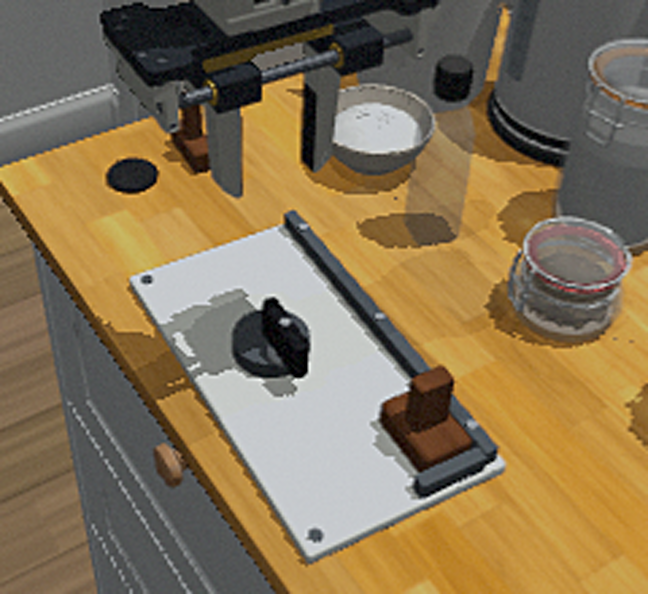

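View pics/top8.png

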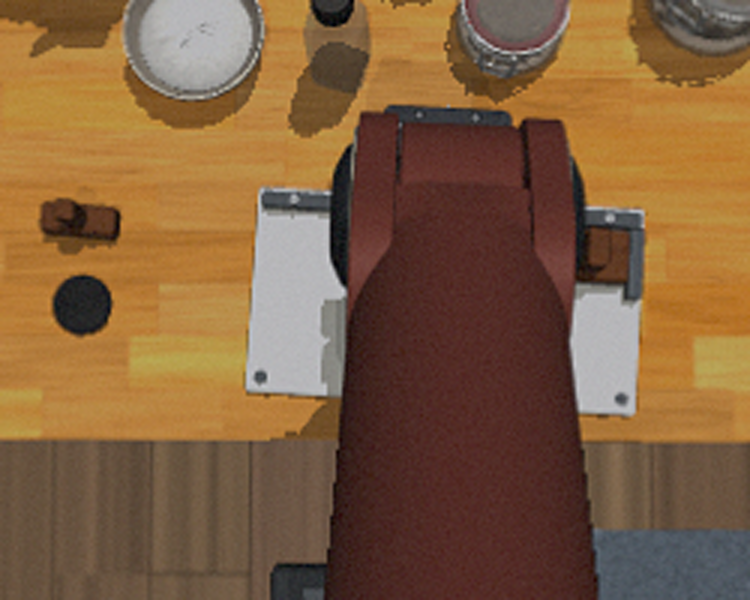

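View pics/wrist8.png

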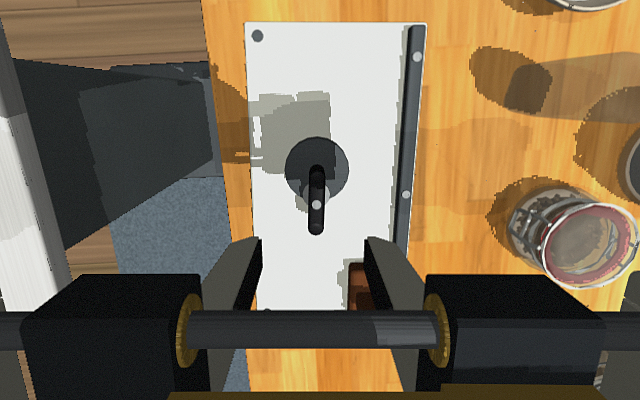

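```bash
python3 -c "
from cell import *
print(sign_off(), state()['clock'])"
```

```text
the job is handed in; nothing more can be done
the job is handed in; nothing more can be done
```

I set the roller gap, slid the wider gauge through it to the end stop, left it there, and handed the job in at about 16 s of the 51 s allowed.

- **Roller:** I turned the bar handle counter-clockwise from about 0.37 to 1.55 rad. From the wrist picture the gap measures about 47.8 mm, so the 40 mm gauge has about 8 mm of play.
- **Gauge run:** I lowered the wider gauge onto the board at the open left end, beside the fence. It slid right with only 1–2 N sideways at the points I read, and met the stop with about 9 N.
- **Final pictures:** The gauge stands upright against the stop beside the fence, with no gap visible. The handle has not moved, the narrower gauge is still in its place, and the gripper is clear of everything.
- **Disagreement:** Contact with the stop came about 4.5 mm earlier than my estimate from the board's pose. That is roughly what the camera and grip error would explain. The 9 N push and the pictures both show the gauge seated at the stop.

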